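# Fetch the radio knob from the pearl box and hold it pressed on its D-shaft

### The job

The table radio's knob is kept in the closed mother-of-pearl box: lever the lid open with the blade of the letter opener, and lay the opener back down flat on the console top. Take the knob out, turn it until its flat matches the flat of the D-shaft on top of the radio, and push it onto the shaft, fully home. Then press it down and keep pressing, to switch the radio on, without forcing it: finish while still holding the knob pressed in, with everything else on the console left where it stands.

Things in the scene. Friction and masses are not known exactly. Their poses are not given: they have to be found in the camera images.
- box: mother-of-pearl box with pearl mosaic and gold trim, fixed, 130 mm (x) by 150 mm (y), walls 6 mm thick and 56 mm high, dark lined inner floor at 16 mm above the console; origin at the centre of its underside; its front wall faces -x of its own frame, its hinge is along the back (+x) wall. In the middle of the front wall's rim is a notch 60 mm wide and 10 mm high, just under the lid, for the blade
- notch (a point): middle of that notch on the box's front face, 51 mm above the console; axes as the box
- lid (a joint): angle of the box lid, 0 shut, grows as it opens upward, stop at 2.0 rad; a stiff hinge (0.12 N m) that keeps the lid wherever it is left; about 2 N at the lid's front edge lifts it
- lid_hinge (a point): middle of the lid's hinge axis, at the upper edge of the back wall, 56.5 mm above the console, at the level of the lid's underside; moves with the lid's turn: x of the point points from the lid's front edge to the hinge, y along the hinge axis. The lid is a flat slab 130 by 150 mm, 8 mm thick, flush with the box all round and without a handle
- opener: letter opener lying flat on the console, 90 g; pearl handle 95 mm long, 16 mm wide and 16 mm high with gold ends, straight steel blade 100 mm long, 14 mm wide (narrower at the tip), 2.5 mm thick, level at half the height of the handle; origin on the underside, at the joint of handle and blade; x points along the blade to the tip, z up; it balances 27 mm behind the origin, in the handle
- opener_tip (a point): tip of the blade, 100 mm along x from the opener's origin and 8 mm up; axes as the opener
- knob: round aluminium radio knob standing upright on the floor of the box, 36 mm across (34 mm at the lower 11 mm), 28 mm high, 60 g; origin at the centre of its underside, z up. A blind D-shaped bore runs 13 mm up from the underside: 13.6 mm across its round, its flat 2.3 mm from the axis on the +x side. On the black top a white pointer line runs from near the centre to the rim along +x, over the flat
- radio: walnut table radio with grey cloth and gold slats, fixed, 120 mm (x) by 210 mm (y) by 100 mm high; origin at the centre of its underside. The bare D-shaft stands upright in a gold bezel on its top, 45 mm to -y of the middle of the top; a dark display and three gold preset buttons lie to the other side
- shaft_tip (a point): centre of the upper end of the steel D-shaft, 121.5 mm above the console when not pressed, and 20 mm above the bezel; moves with the shaft. Shaft 12 mm across, flat 1.5 mm from its axis on the +x side of this frame (x points out of the flat), z up; the top 2 mm are chamfered by 0.8 mm. The shaft turns only against 0.05 N m of friction. With the knob fully home the tip stands 13 mm above the knob's underside
- switch (a joint): downward travel of the shaft against its spring, m: 0 at rest, 0.005 at the stop; 4 N starts it, 8 N holds it at the stop; it springs back when let go; the knob does not reach the radio's top
- cloche: tall glass cloche with a flower, on a round wooden base 170 mm across, 295 mm high, loose, 1.6 kg; origin at the centre of its underside
- ring_dish: pearl-white ceramic ring dish 104 mm across, 22 mm high, with two rings, loose; origin at the centre of its underside
- lighter: stainless steel lighter with hinged cap, standing shut, 13 by 38 by 55 mm, loose; origin at the centre of its underside
- quartz_stand: gold ring 54 mm across and 12 mm high that carries the rose quartz sphere, loose; origin at the centre of its underside
- quartz_center (a point): centre of the rose quartz sphere, 68 mm across, loose on the gold ring, about 40 mm above the console
Not all that is in view belongs to the job. Of the things like the opener, leave any that is black or turquoise; of the rest the larger one is meant.

How it is judged:
By the outcome, as a careful person would: the job done as asked, in the order asked, and still so for the second after the job is handed in, while the arm keeps its last pose, push and grip.
It also fails if it takes over 61 s, if anything falls off the work surface, if the arm or the gripper's body presses on something with over 40 N, if the wrist force passes 120 N, or if a joint passes its speed limit or range.

### The arm

A 6-joint arm with a two-finger parallel gripper is mounted at the origin on the work surface. World frame = base frame: x ahead of the robot, y to its left, z up, the work surface at z = 0. Lengths are in mm, angles in rad, forces in N, time in s.
With the tool pointing down it reaches from about 350 to 850 mm from the base axis. Payload 8.1 kg.
Tool frame: the origin (TCP) lies at the very end of the fingers, on their centre line; the grasp point (between the pads) lies 19 mm behind it; z points along the fingers, y is the line along which they close (so a half turn about z gives the same grasp; the last joint's range is limited). The gripper opens to 85 mm and grips with 20 to 120 N. Pads are 22 mm wide; open, the fingers measure 114 mm over their backs; the gripper's body (76 mm by 85 mm) begins 54 mm behind the grasp point. The pads swing forward as they close: fully open they stand 13 mm farther back than shut.
Start: joints at [-1.241, 0.13, 1.488, -0, 1.523, -0.085], TCP at [241.824, -549.114, 231.292] pointing down, gripper open.
Joint ranges: [-2.96, 2.96], [-0.89, 2.26], [0.02, 2.5], [-1.34, 4.48], [0, 2.73], [-2.66, 2.66]. Speed limits (rad/s): [2.39, 2.39, 2.79, 3.14, 3.14, 3.14].

### API

Orientations are given as a unit quaternion [x, y, z, w].
In Python, from plant import arm, imaging gives the robot as it stands.
- The arm moves only by the tool carry_out, never from a script. Its argument "increments" is a list of rows, each a list of 3 entries, a list of its own where there are three numbers: the shift along the tool's x, y, z in units of 0.02 m (1.0 is 0.02 m), then the turn about the tool's z in units of 45 degrees (1.0 is 45 degrees), then the finger opening in mm, from 0 to 85.4. In form: [[[dx, dy, dz], twist, gripper], ...]. A call has 1 to 10 rows; each row shifts and turns the commanded pose from where the row before left it, along the tool's axes as they then stand; what a row does not reach is not made up. A row lasts 1/12 s, in which the tool goes at most 41.7 mm and 7.16 degrees, less where a joint would pass 70% of its speed; a pose out of reach is approached as far as the arm can. A call with a number of a shift or a turn outside -1 to 1 is refused whole. A call with a gripper value outside its range is refused whole. The fingers move at their own pace and stop on an object; the grip force is fixed at half the most. Time passes only in rows, so rows that do not move let the fingers close. It gives the time, the measured TCP pose, the force, the opening and the grip force at its end, in the units of the state.
- arm.sense(): the state, without advancing time (a new reading comes with each control period).
- imaging.snapshot(name): name is "scene" or "top" or "wrist"; returns the picture (420x560x3 uint8, blue, green, red); there is no depth.
- imaging.calibration(name): a dict with "fx", "fy", "cx", "cy" (pixels), "world_from_camera" (4x4, takes a point from camera to world coordinates); the wrist camera has in their place "tool_from_camera" (4x4, takes a point from camera to tool coordinates, whose origin is the TCP and whose axes are the flange's). Camera axes: x right, y down, z forward; pixel columns grow to the right and rows downward; lengths in mm; the calibration is good to about 2 mm. A picture is of the moment at which its call begins: read the wrist's pose just before it. calibration takes no time and is no camera call.
- arm.job_done(): hands the job in; it is judged then, once.
The state is a dict: "time_s": time; "qpos": joint angles; "qd": joint speeds; "tau": joint torques, N m; "eef_pos": TCP position; "orientation": TCP orientation; "wrist_force": force on the tool from outside, world axes, zero at the start; "ft_torque": the same for the moment, N m; "finger_gap": finger opening in mm; "grip_force": force on a finger pad.
Only numpy, scipy, OpenCV 4.12 (cv2) and the standard library are available. Lean on these libraries where they do the work, as an engineer would, in place of code of your own. Each camera call takes 0.05 s, during which the arm holds its last target. There are 200 camera calls.

## Working session

There is one attempt and no reset: what is moved stays moved. The work goes in short steps, Python scripts to look and compute and a tool call to move; the robot and the scene stay as the last step left them, time stands still between calls to the robot, and variables do not carry over. Pictures are saved under pics/ and viewed, at most 10 in all, crops included, and the job is handed in when it is done.

Besides the shell and the picture viewer there is one more tool, called after ">>>" as name([rows], argument=value, ...), one row to a line, values as JSON. carry_out: Moves the arm, as the interface text tells. Its arguments: {"type":"object","properties":{"increments":{"type":"array","items":{"type":"array"}}},"required":["increments"]}

```bash
mkdir -p pics; ls; python3 - <<'E'
from plant import arm, imaging
import cv2,numpy as np
print(arm.sense())
for n in ("scene","top"):
    im=imaging.snapshot(n); cv2.imwrite(f"pics/{n}0.png",im)
    c=imaging.calibration(n); print(n,c)
print(imaging.calibration("wrist"))
E
```

```text
pics
{'time_s': 0.0, 'qpos': array([-1.24141412e+00,  1.31189386e-01,  1.48928893e+00, -5.53556903e-06,
        1.52300868e+00, -8.53982982e-02]), 'qd': array([-1.41548839e-03,  1.74184573e-03, -3.92786622e-04,  7.15762246e-04,
        2.10697044e-04, -9.81390570e-05]), 'tau': array([-7.75539520e-04, -5.69400537e+01, -5.00543904e+01, -3.75696545e-04,
        1.49406429e-02, -2.41314126e-05]), 'eef_pos': array([ 241.63135475, -548.58299676,  230.22228795]), 'orientation': array([ 9.78571144e-01,  2.05906820e-01, -1.18004279e-04, -9.39791055e-04]), 'wrist_force': array([-0.53403179,  0.51081006,  0.89261836]), 'ft_torque': array([0.01742922, 0.020382  , 0.0327943 ]), 'grip_force': 0.0, 'finger_gap': 85.43628539811803}
scene {'fx': 388.11528547508266, 'fy': 388.11528547508266, 'cx': 284.56167849926135, 'cy': 204.02766205961888, 'world_from_camera': array([[ 3.32287840e-01,  6.28090607e-01, -7.03624176e-01,
         1.24394964e+03],
       [ 9.43154929e-01, -2.16054085e-01,  2.52545861e-01,
        -3.51344383e+02],
       [ 6.60080584e-03, -7.47544528e-01, -6.64178897e-01,
         8.28
[... 332 characters left out ...]
-01,  1.47195217e-02,  1.26273658e-02,
        -9.46076431e+01],
       [-1.40388626e-02, -1.00107840e-01, -9.94877546e-01,
         9.65897521e+02],
       [ 0.00000000e+00,  0.00000000e+00,  0.00000000e+00,
         1.00000000e+00]])}
{'fx': 347.2795776365064, 'fy': 347.2795776365064, 'cx': 281.7025004827435, 'cy': 211.97549374685187, 'tool_from_camera': array([[-1.18725075e-04, -9.65552916e-01, -2.60206749e-01,
         6.55975944e+01],
       [ 9.99999894e-01, -2.30454318e-04,  3.98878111e-04,
         3.90804119e-01],
       [-4.45103692e-04, -2.60206674e-01,  9.65552841e-01,
        -1.42896947e+02],
       [ 0.00000000e+00,  0.00000000e+00,  0.00000000e+00,
         1.00000000e+00]])}
```

View pics/scene0.png

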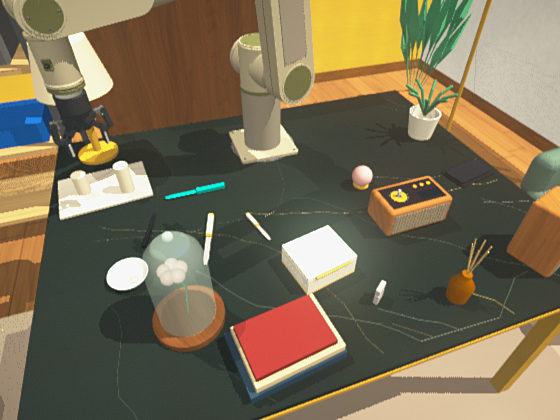

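View pics/top0.png

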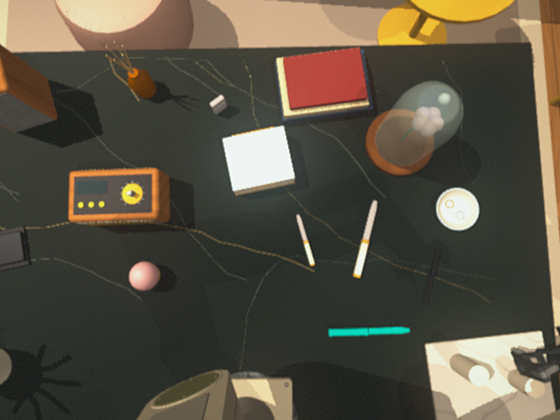

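The scene view shows the white box near (320,258), the radio at (410,203) and two pearl openers at (209,240) and (258,226). In the top view the larger opener runs from (375,202) to (357,277), the box is centred near (258,160), and the shaft bezel is near (132,194). Next I'll zoom in and get coarse positions.

```bash
cat > h.py <<'E'
from plant import arm, imaging
import cv2,numpy as np
from scipy.spatial.transform import Rotation as R
def tool(s=None):
    s=s or arm.sense(); T=np.eye(4); T[:3,:3]=R.from_quat(s["orientation"]).as_matrix(); T[:3,3]=s["eef_pos"]; return T
def snap(n,fn=None):
    T=tool(); c=imaging.calibration(n); im=imaging.snapshot(n)
    c["W"]=T@c["tool_from_camera"] if n=="wrist" else c["world_from_camera"]
    if fn: cv2.imwrite(fn,im)
    return im,c
def ray(c,uv):
    u,v=uv; d=c["W"][:3,:3]@np.array([(u-c["cx"])/c["fx"],(v-c["cy"])/c["fy"],1.]); return c["W"][:3,3],d
def onplane(c,uv,z):
    o,d=ray(c,uv); return o+d*(z-o[2])/d[2]
def proj(c,p):
    q=np.linalg.inv(c["W"])@np.append(p,1); return q[0]/q[2]*c["fx"]+c["cx"],q[1]/q[2]*c["fy"]+c["cy"]
def yaw(T=None):
    T=tool() if T is None else T; return np.arctan2(T[1,0],T[0,0])
def go(x,y,z,yw=None):
    """print tool-unit shift (in present axes) and twist to reach world TCP (mm) / tool-x yaw"""
    T=tool(); d=T[:3,:3].T@(np.array([x,y,z])-T[:3,3])/20
    print("shift",d.round(3),"rows>=",np.abs(d).max().round(2))
    if yw is not None:
        t=(yw-yaw(T)+np.pi)%(2*np.pi)-np.pi; print("twist units(sum)",(-t/(np.pi/4)).round(3))
E
python3 - <<'E'
from h import *
t=cv2.imread("pics/top0.png"); s=cv2.imread("pics/scene0.png")
def z(im,x,y,w,h,W,H): return cv2.resize(im[y:y+h,x:x+w],(W,H),interpolation=cv2.INTER_CUBIC)
a=np.vstack([np.hstack([z(t,285,190,110,100,330,300),z(t,210,115,100,90,330,300)]),np.hstack([z(t,60,160,120,70,330,300),z(s,270,215,100,80,330,300)])])
cv2.imwrite("pics/c1.png",a)
_,c=None,imaging.calibration("top"); c["W"]=c["world_from_camera"]
hsv=cv2.cvtColor(t,cv2.COLOR_BGR2HSV)
m=((hsv[...,2]>150)&(hsv[...,1]<110)).astype(np.uint8)
cs,_=cv2.findContours(m,cv2.RETR_EXTERNAL,cv2.CHAIN_APPROX_NONE)
for k in cs:
    if cv2.contourArea(k)>60:
        b=cv2.boxPoints(cv2.minAreaRect(k)); x0=cv2.boundingRect(k)
        if x0[1]<100 : continue
        zz=64.5 if cv2.contourArea(k)>2000 else 8
        print(x0,[onplane(c,p,zz)[:2].round(0).tolist() for p in b])
for p in [(132,194),(145,276)]: print(p,onplane(c,p,110)[:2],onplane(c,p,40)[:2])
E
```

```text
(152, 390, 52, 19) [[46.0, 227.0], [82.0, 104.0], [70.0, 100.0], [34.0, 223.0]]
(232, 379, 60, 41) [[107.0, 34.0], [106.0, -107.0], [14.0, -106.0], [15.0, 34.0]]
(425, 331, 130, 89) [[199.0, -410.0], [225.0, -684.0], [38.0, -690.0], [11.0, -422.0]]
(129, 262, 25, 28) [[389.0, 290.0], [388.0, 230.0], [322.0, 229.0], [323.0, 288.0]]
(354, 243, 14, 32) [[354.0, -264.0], [431.0, -286.0], [427.0, -303.0], [350.0, -281.0]]
(304, 243, 10, 22) [[429.0, -143.0], [432.0, -155.0], [381.0, -169.0], [378.0, -157.0]]
(297, 215, 10, 26) [[499.0, -125.0], [502.0, -135.0], [438.0, -152.0], [435.0, -142.0]]
(363, 201, 14, 39) [[439.0, -290.0], [535.0, -317.0], [531.0, -331.0], [435.0, -304.0]]
(436, 188, 43, 42) [[563.0, -478.0], [561.0, -582.0], [459.0, -575.0], [460.0, -472.0]]
(222, 126, 73, 66) [[684.0, 52.0], [714.0, -99.0], [580.0, -124.0], [551.0, 25.0]]
(395, 106, 49, 29) [[766.0, -384.0], [782.0, -501.0], [708.0, -508.0], [692.0, -392.0]]
(132, 194) [543.21135034 246.05346936] [554.36602854 273.9146061 ]
(145, 276) [359.73887659 212.6437767 ] [355.88816823 237.77248529]
```

View pics/c1.png

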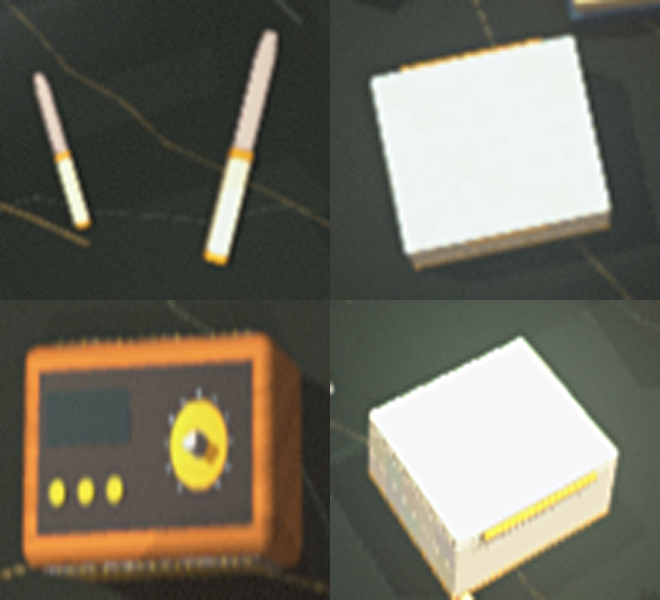

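The crops show the larger opener with its handle towards the robot and its blade pointing +x (yaw about -0.275, origin near (437,-297)). The box hinge is the gold bar on the +x side, so the front faces the robot, with yaw about 0.185. I'll move over the opener with the camera on the robot's side.

>>> carry_out([
  [[0.708,-0.376,0.125],0,85],
  [[0.708,-0.376,0.125],0,85],
  [[0.708,-0.376,0.125],0,85],
  [[0.708,-0.376,0.125],0,85],
  [[0.708,-0.376,0.125],0,85],
  [[0.708,-0.376,0.125],0,85],
  [[0.708,-0.376,0.125],0,85],
  [[0.708,-0.376,0.125],0,85],
  [[0.708,-0.376,0.125],0,85],
  [[0.708,-0.376,0.125],0,85],
])

```text
time_s: 0.93
eef_pos: [342.3, -421.1, 206.0]
orientation: [0.978, 0.207, 0.0, -0.0]
wrist_force: [-0.2, -0.4, -0.2]
finger_gap: 85.0
grip_force: 0.0
```

>>> carry_out([
  [[0.708,-0.376,0.125],0,85],
  [[0.708,-0.376,0.125],0,85],
  [[0.708,-0.376,0.125],0,85],
  [[0.708,-0.376,0.125],0,85],
  [[0.708,-0.376,0.125],0,85],
  [[0.708,-0.376,0.125],0,85],
  [[0.708,-0.376,0.125],0,85],
  [[0.708,-0.376,0.125],0,85],
  [[0.708,-0.376,0.125],0,85],
  [[0.708,-0.376,0.125],0,85],
])

```text
time_s: 1.77
eef_pos: [441.1, -295.1, 181.0]
orientation: [0.978, 0.207, 0.0, -0.0]
wrist_force: [-1.0, -0.2, 0.8]
finger_gap: 85.2
grip_force: 0.0
```

>>> carry_out([
  [[0,0,0],-0.156,85],
  [[0,0,0],-0.156,85],
  [[0,0,0],-0.156,85],
  [[0,0,0],-0.156,85],
  [[0,0,0],-0.156,85],
  [[0,0,0],-0.156,85],
  [[0,0,0],-0.156,85],
  [[0,0,0],-0.156,85],
  [[0,0,0],-0.156,85],
  [[0,0,0],-0.156,85],
])

```text
time_s: 2.6
eef_pos: [440.7, -295.7, 181.1]
orientation: [0.68, 0.734, 0.0, -0.0]
wrist_force: [0.3, 0.2, 0.2]
finger_gap: 85.0
grip_force: 0.0
```

>>> carry_out([
  [[0,0,0],-0.156,85],
  [[0,0,0],-0.156,85],
  [[0,0,0],-0.156,85],
  [[0,0,0],-0.156,85],
  [[0,0,0],-0.156,85],
  [[0,0,0],-0.156,85],
  [[0,0,0],-0.156,85],
  [[0,0,0],-0.156,85],
  [[0,0,0],-0.156,85],
  [[0,0,0],-0.156,85],
])

```text
time_s: 3.43
eef_pos: [440.7, -295.8, 181.1]
orientation: [0.134, 0.991, 0.0, -0.0]
wrist_force: [-0.3, 0.2, -0.1]
finger_gap: 85.1
grip_force: 0.0
```

```bash
python3 - <<'E'
from h import *
im,c=snap("wrist","pics/w1.png"); s=arm.sense(); print(s["eef_pos"],yaw(),s["qpos"],s["time_s"])
h=cv2.cvtColor(im,cv2.COLOR_BGR2HSV)
m=((h[...,2]>150)&(h[...,1]<110)).astype(np.uint8)
cs,_=cv2.findContours(m,cv2.RETR_EXTERNAL,cv2.CHAIN_APPROX_NONE)
for k in cs:
    if cv2.contourArea(k)>300:
        b=cv2.boxPoints(cv2.minAreaRect(k)); print(cv2.boundingRect(k),[onplane(c,p,12)[:2].round(1).tolist() for p in b])
E
```

```text
[ 440.71961174 -295.77594314  181.12175703] 2.8819943968859087 [-6.87824172e-01 -2.79358251e-02  1.74413790e+00  1.91324995e-04
  1.42549039e+00 -1.99904995e+00] 3.4833
(26, 272, 95, 63) [[474.1, -584.3], [445.4, -486.2], [502.8, -477.1], [535.3, -579.0]]
(398, 265, 49, 57) [[546.4, -217.3], [536.5, -200.7], [601.2, -168.0], [612.1, -185.0]]
(121, 265, 45, 42) [[509.8, -482.8], [474.1, -427.8], [482.6, -423.0], [518.9, -478.1]]
(485, 249, 75, 85) [[552.5, -126.4], [564.6, -54.8], [654.9, -53.1], [642.4, -129.6]]
(271, 80, 21, 210) [[344.9, -279.2], [349.4, -262.9], [537.1, -313.3], [531.9, -332.4]]
(404, 78, 68, 131) [[376.7, -174.0], [374.4, -160.9], [498.9, -125.0], [502.1, -139.2]]
(399, 65, 161, 20) [[369.0, -174.9], [361.7, -172.8], [408.8, -44.7], [416.5, -46.0]]
```

View pics/w1.png

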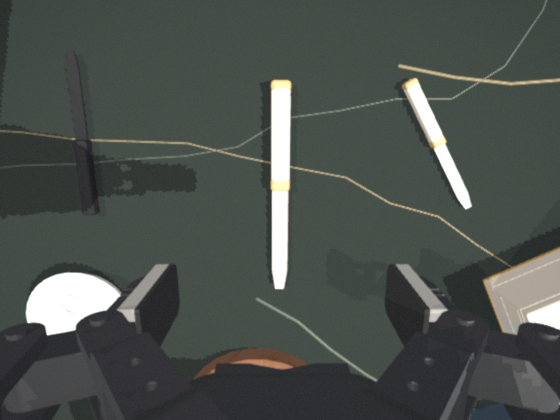

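The wrist view shows the opener upright in the picture: handle end at (281,81), gold joint near (281,184), tip at (280,288).

```bash
python3 - <<'E'
from h import *
im=cv2.imread("pics/w1.png"); c=imaging.calibration("wrist"); c["W"]=tool()@c["tool_from_camera"]
e=onplane(c,(281,81),12); j=onplane(c,(281,188.5),10); t=onplane(c,(279.8,289),8)
hsv=cv2.cvtColor(im,cv2.COLOR_BGR2HSV); m=(hsv[...,2]>140)
for r in (100,140,170,210,250):
    x=np.where(m[r,255:305])[0]+255; print(r,x.min(),x.max(),onplane(c,((x.min()+x.max())/2,r),14 if r<185 else 9)[:2])
print(e,j,t, np.arctan2(*(t-e)[[1,0]]),np.linalg.norm(t-e))
u=(t-e)[:2]/np.linalg.norm((t-e)[:2]); o=t[:2]-100*u; print("origin",o,e[:2]+95*u); g=o-16*u; print(g)
go(*g,60,np.arctan2(u[1],u[0])+np.pi)
E
```

```text
100 271 290 [ 362.45890493 -276.5146688 ]
140 271 289 [ 394.59502457 -285.53807699]
170 271 289 [ 420.05475662 -292.33808391]
210 272 287 [ 456.99695852 -302.71485243]
250 272 287 [ 495.69630733 -313.06658639]
[ 347.69837689 -272.14804623   12.        ] [ 437.33736665 -296.02147361   10.        ] [ 536.47708387 -323.67000303    8.        ] -0.2664337523710721 195.72407169998291
origin [ 440.00548427 -297.34073281] [ 439.34639651 -297.16085293]
[ 424.57002833 -293.12804958]
shift [ 0.814 -0.081  6.056] rows>= 6.06
twist units(sum) 0.009
```

>>> carry_out([
  [[0.081,-0.008,0.885],0,60],
  [[0.081,-0.008,0.885],0,50],
  [[0.081,-0.008,0.885],0,45],
  [[0.081,-0.008,0.885],0,45],
  [[0.081,-0.008,0.885],0,45],
  [[0.081,-0.008,0.885],0,45],
  [[0.081,-0.008,0.885],0,45],
  [[0.081,-0.008,0.885],0,45],
  [[0.081,-0.008,0.885],0,45],
  [[0.085,-0.008,0.885],0,45],
])

```text
time_s: 4.32
eef_pos: [424.5, -293.2, 3.5]
orientation: [0.139, 0.99, 0.0, 0.0]
wrist_force: [0.5, -0.5, -0.5]
finger_gap: 44.8
grip_force: 0.0
```

>>> carry_out([
  [[0,0,0],0,30],
  [[0,0,0],0,10],
  [[0,0,0],0,0],
  [[0,0,0],0,0],
  [[0,0,0],0,0],
  [[0,0,0],0,0],
  [[0,0,0],0,0],
  [[0,0,0],0,0],
])

```text
time_s: 4.98
eef_pos: [424.5, -294.6, 4.7]
orientation: [0.138, 0.99, -0.0, 0.0]
wrist_force: [-0.2, 0.3, 1.1]
finger_gap: 14.1
grip_force: 62.9
```

>>> carry_out([
  [[0,0,-0.4],0,0],
  [[0,0,-0.8],0,0],
  [[0,0,-1],0,0],
  [[0,0,-1],0,0],
  [[0,0,-0.8],-0.117,0],
  [[0,0,0],-0.117,0],
  [[0,0,0],-0.117,0],
  [[0,0,0],-0.117,0],
  [[0,0,0],-0.117,0],
  [[0,0,0],0,0],
])

```text
time_s: 5.82
eef_pos: [424.4, -294.5, 84.9]
orientation: [-0.094, 0.996, -0.0, 0.0]
wrist_force: [0.6, 0.3, -1.2]
finger_gap: 13.9
grip_force: 62.6
```

```bash
python3 - <<'E'
from h import *
print(arm.sense()["eef_pos"],yaw(),arm.sense()["finger_gap"])
go(430.4,-74.4,100,.185+np.pi)
im=cv2.imread("pics/top0.png"); c=imaging.calibration("top"); c["W"]=c["world_from_camera"]
h=cv2.cvtColor(im,cv2.COLOR_BGR2HSV).astype(int)
sub=im[120:205,215:305].astype(int).min(2)
m=(sub>180).astype(np.uint8); k=max(cv2.findContours(m,cv2.RETR_EXTERNAL,cv2.CHAIN_APPROX_NONE)[0],key=cv2.contourArea)
b=cv2.boxPoints(cv2.minAreaRect(k))+[215,120]
P=np.array([onplane(c,p,64.5)[:2] for p in b]); print(P.round(1),P.mean(0))
E
```

```text
[ 424.36234811 -294.52646809   84.92294195] -2.954297474417137 13.932191999271703
shift [-2.346 10.757 -0.756] rows>= 10.76
twist units(sum) 0.003
[[ 682.8   50.7]
 [ 712.1  -97.6]
 [ 583.7 -121.9]
 [ 554.9   24.3]] [633.3919512  -36.15642585]
```

>>> carry_out([
  [[-0.23,1,0],0,0],
  [[-0.23,1,0],0,0],
  [[-0.23,1,0],0,0],
  [[-0.23,1,0],0,0],
  [[-0.23,1,0],0,0],
  [[-0.23,1,0],0,0],
  [[-0.23,1,0],0,0],
  [[-0.23,1,0],0,0],
  [[-0.23,1,0],0,0],
  [[-0.24,1,0],0,0],
])

```text
time_s: 6.65
eef_pos: [433.3, -88.4, 84.7]
orientation: [-0.09, 0.996, -0.0, 0.0]
wrist_force: [-0.5, -0.0, -0.7]
finger_gap: 14.0
grip_force: 62.6
```

>>> carry_out([
  [[0,0.4,0.4],0,0],
  [[0,0.3,0.6],0,0],
  [[0,0,0.6],0,0],
  [[0,0,0.25],0,0],
  [[0,0,0],0,0],
])

```text
time_s: 7.07
eef_pos: [429.4, -75.5, 45.8]
orientation: [-0.091, 0.996, 0.0, -0.001]
wrist_force: [-0.9, -0.0, -0.3]
finger_gap: 14.3
grip_force: 62.6
```

```bash
python3 - <<'E'
from h import *
print(arm.sense()["eef_pos"],yaw())
a,c=snap("top"); b,cs=snap("scene")
T=tool(); tip=T[:3,3]-116*T[:3,0]+[0,0,3.3]; print("tip exp",tip,[np.round(proj(k,tip),1) for k in (c,cs)])
z=lambda im,x,y,w,h:cv2.resize(im[y:y+h,x:x+w],(400,400),interpolation=cv2.INTER_CUBIC)
cv2.imwrite("pics/c2.png",np.hstack([z(a,220,120,100,100),z(b,250,190,100,100)]))
go(569.6-81*.982,-48.5-81*.189,47.7)
E
```

```text
[429.40782956 -75.49004787  45.79418103] -2.959988263038836
tip exp [544.77725695 -55.01019914  50.65916057] [array([266.5, 195.2]), array([299.6, 232.1])]
shift [-3.03   0.062 -0.016] rows>= 3.03
```

View pics/c2.png

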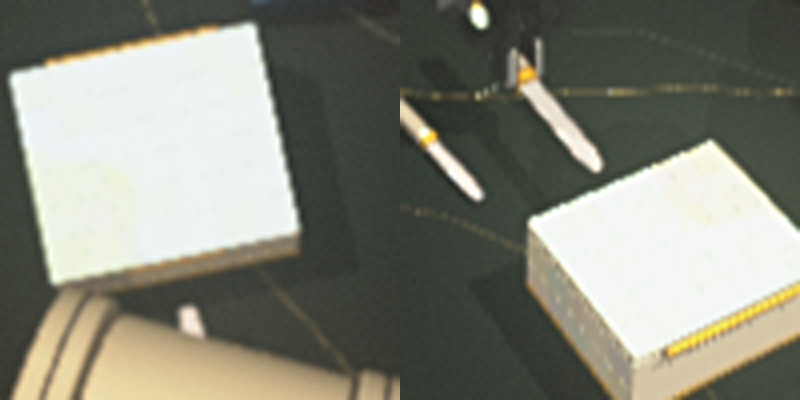

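In the top view the tip is at (267,197), and in the scene view at (300,232). Both match the prediction and line up with the middle of the front face, so I'll insert.

>>> carry_out([
  [[-0.5,0.01,0],0,0],
  [[-0.5,0.01,0],0,0],
  [[-0.5,0.01,0],0,0],
  [[-0.4,0.01,0],0,0],
  [[-0.4,0.01,0],0,0],
  [[-0.4,0,0],0,0],
  [[-0.33,0,0],0,0],
  [[0,0,0],0,0],
])

```text
time_s: 7.83
eef_pos: [491.5, -63.5, 47.7]
orientation: [-0.092, 0.996, -0.0, 0.001]
wrist_force: [0.7, -0.3, -0.8]
finger_gap: 13.6
grip_force: 62.6
```

>>> carry_out([
  [[0,0,-0.2],0,0],
  [[-0.024,0,-0.474],0,0],
  [[-0.071,0,-0.47],0,0],
  [[-0.118,0,-0.46],0,0],
  [[-0.163,0,-0.446],0,0],
  [[-0.207,0,-0.428],0,0],
  [[0,0,0],0,0],
])

```text
time_s: 8.42
eef_pos: [503.9, -61.7, 99.8]
orientation: [-0.091, 0.996, -0.001, 0.002]
wrist_force: [-0.2, -0.4, -1.4]
finger_gap: 14.1
grip_force: 62.5
```

```bash
python3 - <<'E'
from h import *
print(arm.sense()["eef_pos"],arm.sense()["wrist_force"],arm.sense()["ft_torque"],yaw())
a,c=snap("top"); b,cs=snap("scene")
T=tool(); tip=T[:3,3]-116*T[:3,0]+[0,0,3.3]; print("tip exp",tip,[np.round(proj(k,tip),1) for k in (c,cs)])
z=lambda im,x,y,w,h:cv2.resize(im[y:y+h,x:x+w],(400,400),interpolation=cv2.INTER_CUBIC)
cv2.imwrite("pics/c3.png",np.hstack([z(a,200,80,130,130),z(b,240,150,130,130)]))
E
```

```text
[503.94706532 -61.70435762  99.84240076] [-0.16856635 -0.42462104 -1.35383274] [0.02570923 0.09263055 0.07903622] -2.958401669713937
tip exp [616.97316847 -40.4554166  101.58254088] [array([258.8, 160.7]), array([315.6, 236. ])]
```

View pics/c3.png

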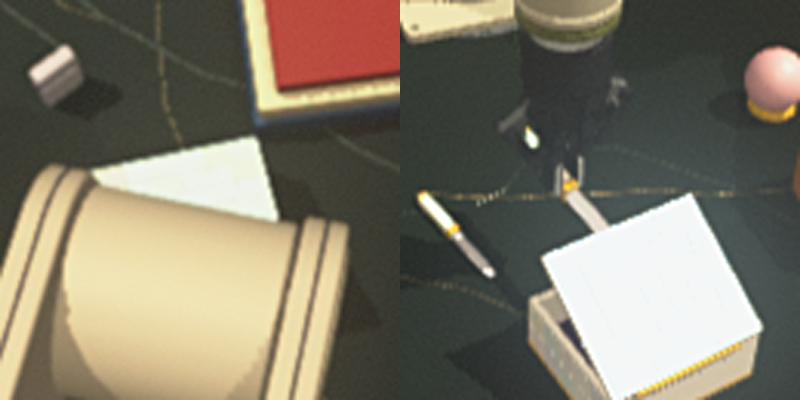

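The right half shows the lid riding on the blade, raised about 30°. I'll continue the arc.

>>> carry_out([
  [[-0.248,0,-0.405],0,0],
  [[-0.288,0,-0.378],0,0],
  [[-0.324,0,-0.348],0,0],
  [[-0.357,0,-0.314],0,0],
  [[-0.386,0,-0.276],0,0],
  [[-0.412,0,-0.236],0,0],
  [[-0.434,0,-0.194],0,0],
  [[0,0,0],0,0],
])

```text
time_s: 9.18
eef_pos: [552.4, -52.3, 141.7]
orientation: [-0.092, 0.996, -0.0, 0.002]
wrist_force: [0.2, 0.2, -0.6]
finger_gap: 14.0
grip_force: 62.6
```

>>> carry_out([
  [[-0.45,0,-0.15],0,0],
  [[-0.463,0,-0.1],0,0],
  [[-0.47,0,-0.055],0,0],
  [[-0.475,0,-0.01],0,0],
  [[-0.474,0,0.035],0,0],
  [[-0.47,0,0.085],0,0],
  [[-0.25,0,0.06],0,0],
  [[0,0,0],0,0],
])

```text
time_s: 9.85
eef_pos: [610.7, -41.3, 142.4]
orientation: [-0.092, 0.996, -0.0, 0.0]
wrist_force: [0.5, -1.2, -1.2]
finger_gap: 14.3
grip_force: 62.6
```

```bash
python3 - <<'E'
from h import *
print(arm.sense()["eef_pos"],arm.sense()["wrist_force"],arm.sense()["finger_gap"],yaw())
a,c=snap("top"); b,cs=snap("scene")
T=tool(); tip=T[:3,3]-116*T[:3,0]+[0,0,3.3]; print("tip exp",tip,[np.round(proj(k,tip),1) for k in (c,cs)])
z=lambda im,x,y,w,h:cv2.resize(im[y:y+h,x:x+w],(400,400),interpolation=cv2.INTER_CUBIC)
cv2.imwrite("pics/c4.png",np.hstack([z(a,200,60,130,130),z(b,240,150,150,150)]))
E
```

```text
[610.66477191 -41.25603109 142.44052646] [ 0.48334325 -1.15085345 -1.15508333] 14.260431770156808 -2.9581912916688626
tip exp [723.82194166 -20.33725247 145.75425467] [array([248. , 108.5]), array([342.5, 252.3])]
```

View pics/c4.png

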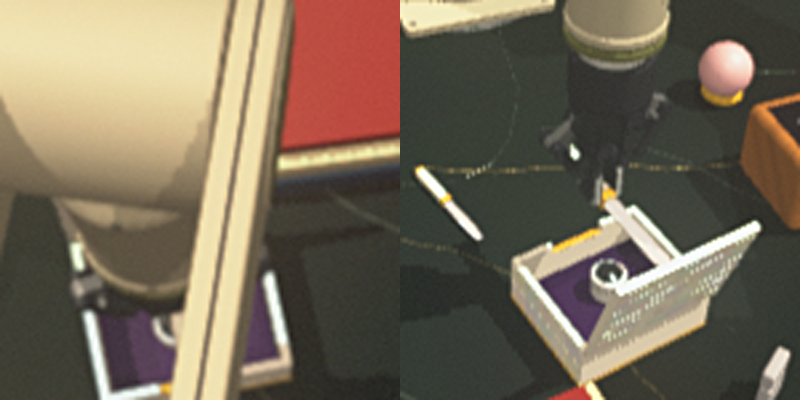

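The scene crop shows the lid well past vertical and the knob in the purple-lined box near (318,255) full-frame. I'll retreat and lay the opener down in front of the box.

>>> carry_out([
  [[0.6,0,0],0,0],
  [[0.95,0,0],0,0],
  [[0.95,0,0],0,0],
  [[0.95,0,0],0,0],
  [[0.95,0,0],0,0],
  [[0.95,0,0],0,0],
  [[0.95,0,0],0,0],
  [[0.95,0,0],0,0],
  [[0.95,0,0],0,0],
  [[0.94,0,0],0,0],
])

```text
time_s: 10.78
eef_pos: [428.9, -74.9, 142.6]
orientation: [-0.091, 0.996, -0.0, 0.0]
wrist_force: [0.3, -0.8, -0.5]
finger_gap: 14.1
grip_force: 62.6
```

>>> carry_out([
  [[0,0,0.6],0,0],
  [[0,0,0.9],0,0],
  [[0,0,0.9],0,0],
  [[0,0,0.9],0,0],
  [[0,0,0.9],0,0],
  [[0,0,0.9],0,0],
  [[0,0,0.8],0,0],
  [[0,0,0.5],0,0],
  [[0,0,0],0,0],
  [[0,0,0],0,0],
])

```text
time_s: 11.62
eef_pos: [429.7, -74.6, 14.3]
orientation: [-0.091, 0.996, 0.0, -0.0]
wrist_force: [0.7, 0.5, -0.6]
finger_gap: 14.0
grip_force: 62.6
```

```bash
python3 - <<'E'
from h import *
s=arm.sense();print(s["eef_pos"],s["wrist_force"],s["finger_gap"],yaw())
a,c=snap("top")
sub=a[60:220,200:320]
hsv=cv2.cvtColor(sub,cv2.COLOR_BGR2HSV)
cv2.imwrite("pics/c5.png",cv2.resize(sub,(480,640))[:600])
E
```

```text
[429.71215214 -74.56647891  14.34315303] [ 0.66150696  0.49725617 -0.55728755] 14.022328392348816 -2.958565489806132
```

View pics/c5.png

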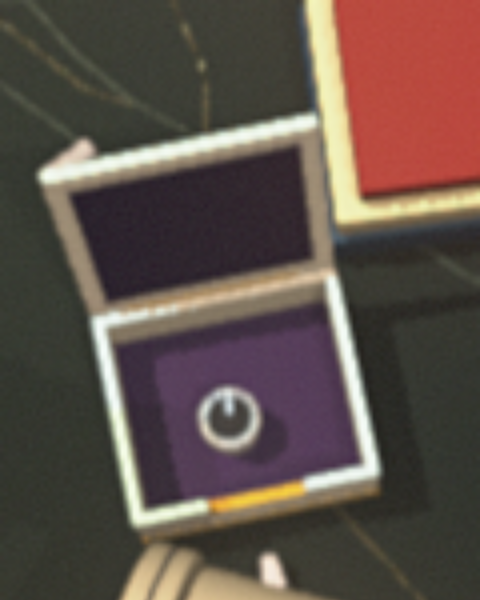

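The lid stands open and the knob is at about (257,164) full-frame, pointer up the image (roughly +x). The opener is just above the console, so I'll lower it and release.

>>> carry_out([
  [[0,0,0.2],0,0],
  [[0,0,0.15],0,0],
  [[0,0,0.1],0,0],
  [[0,0,0.03],0,0],
  [[0,0,0],0,0],
])

```text
time_s: 12.08
eef_pos: [430.0, -74.7, 4.9]
orientation: [-0.091, 0.996, 0.0, -0.0]
wrist_force: [-0.2, -0.6, -1.4]
finger_gap: 14.1
grip_force: 62.6
```

>>> carry_out([
  [[0,0,0],0,17],
  [[0,0,0],0,24],
  [[0,0,0],0,34],
  [[0,0,0],0,45],
  [[0,0,0],0,45],
  [[0,0,-0.4],0,45],
  [[0,0,-0.6],0,45],
  [[0,0,-1],0,60],
  [[0,0,-1],0,75],
  [[0,0,-1],0,85],
])

```text
time_s: 12.92
eef_pos: [429.8, -74.7, 86.3]
orientation: [-0.091, 0.996, 0.0, -0.0]
wrist_force: [-0.5, -0.1, 1.5]
finger_gap: 79.0
grip_force: 0.0
```

```bash
python3 - <<'E'
from h import *
s=arm.sense();print(s["eef_pos"],s["wrist_force"],s["finger_gap"],yaw())
c=imaging.calibration("top"); c["W"]=c["world_from_camera"]
k=onplane(c,(257.3,164.5),44); print(k)
T=tool()
for z in(150,180):
    T[:3,3]=[k[0]-60,k[1]-12,z]; w=imaging.calibration("wrist"); w["W"]=T@w["tool_from_camera"]; print(z,proj(w,k))
go(k[0]-60,k[1]-12,170)
E
```

```text
[429.84878313 -74.66190678  86.29458359] [-0.5000576  -0.14036939  1.47123435] 78.98665416464718 -2.958491202650623
[621.67626265 -33.08761596  44.        ]
150 (np.float64(283.48168044106967), np.float64(285.3850832287617))
180 (np.float64(283.3214629917543), np.float64(269.37502192193995))
shift [-6.75   0.254 -4.187] rows>= 6.75
```

>>> carry_out([
  [[-0.5,0.025,-0.55],0,85],
  [[-0.695,0.025,-0.5],0,85],
  [[-0.695,0.025,-0.5],0,85],
  [[-0.695,0.025,-0.5],0,85],
  [[-0.695,0.025,-0.5],0,85],
  [[-0.695,0.025,-0.5],0,85],
  [[-0.695,0.025,-0.45],0,85],
  [[-0.695,0.025,-0.4],0,85],
  [[-0.695,0.025,-0.3],0,85],
  [[-0.695,0.025,0],0,85],
])

```text
time_s: 13.75
eef_pos: [563.6, -45.1, 171.5]
orientation: [-0.091, 0.996, -0.0, 0.001]
wrist_force: [0.4, -0.3, 0.7]
finger_gap: 85.1
grip_force: 0.0
```

```bash
cat >> h.py <<'E'
def knobfind(im,c,zt,guess,r=18.,k=1.0):
    """white pointer inside the black top near pixel guess -> centre of black disc, pointer yaw"""
    g=cv2.cvtColor(im,cv2.COLOR_BGR2GRAY); u,v=map(int,guess); W=60
    sub=g[v-W:v+W,u-W:u+W]; b=cv2.morphologyEx((sub<90).astype(np.uint8),cv2.MORPH_OPEN,np.ones((3,3),np.uint8))
    cs,_=cv2.findContours(b,cv2.RETR_EXTERNAL,cv2.CHAIN_APPROX_NONE)
    for q in cs:
        a=cv2.contourArea(q)
        if a>200: (x,y),rr=cv2.minEnclosingCircle(q); print("dark blob",a.round(),x+u-W,y+v-W,rr)
    return sub
E
python3 - <<'E'
from h import *
im,c=snap("wrist","pics/w2.png"); s=arm.sense(); print(s["eef_pos"],yaw())
g=proj(c,[621.7,-33.1,44]); print(g)
sub=knobfind(im,c,44,g); cv2.imwrite("pics/w2c.png",np.hstack([cv2.resize(sub,(480,480),interpolation=cv2.INTER_CUBIC)]))
hc=cv2.HoughCircles(cv2.GaussianBlur(sub,(3,3),0),cv2.HOUGH_GRADIENT,1,30,param1=120,param2=12,minRadius=18,maxRadius=40); print(hc, g)
E
```

```text
[565.03248713 -44.66554173 170.88049147] -2.958319069626591
(np.float64(283.9866718177032), np.float64(271.08909212886897))Traceback (most recent call last):
  File "<stdin>", line 4, in <module>
  File "h.py", line 32, in knobfind
    if a>200: (x,y),rr=cv2.minEnclosingCircle(q); print("dark blob",a.round(),x+u-W,y+v-W,rr)
                                                                    ^^^^^^^
AttributeError: 'float' object has no attribute 'round'
```

```bash
sed -i 's/a.round()/a/' h.py; python3 - <<'E'
from h import *
im,c=snap("wrist","pics/w2.png"); s=arm.sense(); print(s["eef_pos"],yaw())
g=proj(c,[621.7,-33.1,44]); print(g)
sub=knobfind(im,c,44,g)
hc=cv2.HoughCircles(cv2.GaussianBlur(sub,(3,3),0),cv2.HOUGH_GRADIENT,1,30,param1=120,param2=12,minRadius=15,maxRadius=45); print(hc, [int(x)-60 for x in g])
cv2.imwrite("pics/w2c.png",cv2.resize(sub,(480,480),interpolation=cv2.INTER_CUBIC))
print(sub[20:100:5,20:100:5])
E
```

```text
[563.48558654 -44.85302466 170.03717694] -2.957876872572245
(np.float64(283.7005906214176), np.float64(269.5936715846606))
dark blob 623.0 267.5 249.11538314819336 20.213237762451172
dark blob 2699.5 282.5 272.0 78.36622619628906
[[[60.5 61.5 20.5]]] [223, 209]
[[ 96  93  94 104 102 104 107 108 108 107 110 110 111 110 112 114]
 [105 102 105  75  74  71  75 101 107 108 110 109 111 110 112 113]
 [105 104  74  76  74  73  73  74  72  96 109 110 111 111 113 113]
 [103 102  74  73  77  72 108 173 174 170 126 107 111 111 112 113]
 [104  84  75  75  74 123 176 177 177 173 162 145 110 111 111 113]
 [105  91  76  72  76 165 228 255 255 255 245 166 103 110 111 111]
 [104 106  75  75  83 245 255 104 102 102 220 255 131 109 111 113]
 [104 105 104  76 168 255 100 102 101 100 103 208 252 103 109 112]
 [106 104 107 106 236 121 101 101 101 103 102 103 255 101 109 110]
 [104 105 106 106 227 120 102 101 125 101 102 102 255  98 108 111]
 [103 104 106 106 126 239  92  93 255 104 103 183 211 102 108 111]
 [104 104 105 107 104 195 221  93 255 101 152 255  96 106 108 108]
 [104 103 105 105 103 104 123 247 255 255 145 100 104 106 106 108]
 [106 105 104 106 104 105 103 100  96  94  96 104 103 107 106 108]
 [103 104 102 103 104 103  98  96  96  95  95  96 105 107 106 106]
 [104 102 104 104 104 104  94  93  96  93  96  95  95  95  96  96]]
```

```bash
cat >> h.py <<'E'
def knobfit(c,sub,u0,v0,zt,th=190):
    m=(sub>th).astype(np.uint8)
    q=max(cv2.findContours(m,cv2.RETR_EXTERNAL,cv2.CHAIN_APPROX_NONE)[0],key=cv2.contourArea)
    (x,y),ax,an=cv2.fitEllipse(cv2.convexHull(q)); yy,xx=np.nonzero(m); d=np.hypot(xx-x,yy-y); r=sum(ax)/4
    k=d<.68*r; P0=onplane(c,(x+u0,y+v0),zt)
    Q=np.array([onplane(c,(a+u0,b+v0),zt)[:2] for a,b in zip(xx[k],yy[k])]); C=Q.mean(0)
    w=np.linalg.svd(Q-C)[2][0]; w*=np.sign(w@(C-P0[:2]))
    print("ellipse",x+u0,y+v0,ax,"centre",P0,"n",k.sum(),"pointer yaw axis",np.arctan2(w[1],w[0]),"by centroid",np.arctan2(*(C-P0[:2])[::-1]))
    return P0,np.arctan2(w[1],w[0])
E
python3 - <<'E'
from h import *
im=cv2.imread("pics/w2.png"); c=imaging.calibration("wrist"); c["W"]=tool()@c["tool_from_camera"]
g=cv2.cvtColor(im,cv2.COLOR_BGR2GRAY); P,a=knobfit(c,g[209:329,223:343],223,209,44)
t=cv2.imread("pics/w2.png")
go(P[0],P[1],28)
go(P[0],P[1],100)
E
```

```text
ellipse 283.5739974975586 270.64061737060547 (39.863365173339844, 42.797542572021484) centre [620.41482942 -33.27134503  44.        ] n 45 pointer yaw axis 0.040180684527764146 by centroid 0.08975460580887831
shift [-2.892  0.052  7.107] rows>= 7.11
shift [-2.898  0.051  3.507] rows>= 3.51
```

>>> carry_out([
  [[-0.58,0.01,0.2],0,60],
  [[-0.58,0.01,0.6],0,60],
  [[-0.58,0.01,0.9],0,60],
  [[-0.58,0.01,0.9],0,60],
  [[-0.57,0.01,0.9],0,60],
  [[0,0,0.9],0,60],
  [[0,0,0.9],0,60],
  [[0,0,0.8],0,60],
  [[0,0,0.5],0,60],
  [[0,0,0.2],0,60],
])

```text
time_s: 14.68
eef_pos: [616.6, -33.7, 30.9]
orientation: [-0.091, 0.996, 0.0, -0.002]
wrist_force: [-1.0, -0.2, 0.7]
finger_gap: 60.1
grip_force: 0.0
```

>>> carry_out([
  [[0,0,0.3],0,60],
  [[0,0,0.25],0,60],
  [[0,0,0.2],0,60],
  [[0,0,0],0,60],
])

```text
time_s: 15.02
eef_pos: [618.5, -33.7, 17.7]
orientation: [-0.091, 0.996, 0.0, -0.0]
wrist_force: [-0.6, 0.5, -0.9]
finger_gap: 60.0
grip_force: 0.0
```

>>> carry_out([
  [[-0.1,0,-0.1],0,50],
  [[0,0,0],0,42],
  [[0,0,0],0,36],
  [[0,0,0],0,30],
  [[0,0,0],0,20],
  [[0,0,0],0,10],
  [[0,0,0],0,0],
  [[0,0,0],0,0],
])

```text
time_s: 15.68
eef_pos: [621.7, -33.4, 21.3]
orientation: [-0.091, 0.996, -0.0, 0.001]
wrist_force: [-0.4, 0.2, 6.1]
finger_gap: 33.9
grip_force: 59.6
```

>>> carry_out([
  [[0,0,-0.3],0,0],
  [[0,0,-0.6],0,0],
  [[0,0,-0.9],0,0],
  [[0,0,-0.9],0,0],
  [[0,0,-1],0,0],
  [[0,0,-1],0,0],
  [[0,0,-1],0,0],
  [[0,0,-1],0,0],
  [[0,0,-1],0,0],
  [[0,0,-0.5],0,0],
])

```text
time_s: 16.52
eef_pos: [621.8, -33.5, 188.1]
orientation: [-0.091, 0.996, -0.001, 0.002]
wrist_force: [-0.9, -0.1, 0.2]
finger_gap: 33.8
grip_force: 59.7
```

```bash
python3 - <<'E'
from h import *
snap("wrist"); 
im,c=snap("wrist","pics/w3.png"); s=arm.sense(); T=tool(); print(s["eef_pos"],yaw(),s["qpos"],s["finger_gap"])
g=cv2.cvtColor(im,cv2.COLOR_BGR2GRAY); top=T[2,3]+24.0
print(proj(c,[T[0,3],T[1,3],top]), c["W"][:3,3])
u,v=map(int,proj(c,[T[0,3],T[1,3],top])); print(g[v-40:v+41:5,u-50:u+51:5])
E
```

```text
[622.17282958 -33.56990965 187.34017286] -2.958498855848641 [-1.36130547e-01  2.10018207e-01  1.47994560e+00 -6.61975351e-05
  1.44649840e+00 -1.89000858e+00] 34.00671017957995
(np.float64(283.0504273175036), np.float64(294.5410202734945)) [556.93335737 -45.87855056 331.90444361]
[[151  71  66  77 148 176 121 177 152 176 176 159 171 122 166 110 133  69
   46 149 149]
 [151  46  60 152 121 179 179 189 225 228 226 253 214 187 165 126 156  81
   41 118 150]
 [146  39 117 169 168 232 234 235 244 248 247 255 255 225 223 171 155 141
   37  50 151]
 [ 75  37 112 179 230 240 248 223 116  79  75 123 188 248 246 226 224 116
   49  48 150]
 [ 44  36 175 230 244 224  73  71  72  73  71  68  71  70 123 245 226 194
  103  43 127]
 [ 44  54 192 244 192  72  74  72  70  71  70  72 100  75  69  72 242 215
  149  41  49]
 [ 36 117 201 220  74  72  73  73  70  70  72  69  71  71  69  69  96 243
  216  42  47]
 [ 38 179 218  90  73  73  73  73  71  72  73  70  70  68  67  69  65 239
  218  45  48]
 [ 38 183 220  67  71  77  70  73  72  70  70  69  68  68  66  68  66 136
  231  42  62]
 [ 37 210 255  66  72  73  75  73  74  88  74  70  70  69  68  67  64  81
  241  41  69]
 [ 38 185 255  92  91  93  98 100  99  97 100  98  75  67  68  68  67  88
  243  37  69]
 [ 35 173 255  90  90  93  92  97  90 233 186  99 100  86  69  67  66 148
  222  41  71]
 [ 47  80 255 138  89  91  90  90  89 255 255  98  99  98 100  98  97 243
  247  40  72]
 [ 48  51 222 255  88  89  92  89  87 255 255  98  99  99  98  98 172 255
  103  42  73]
 [ 55  49  50 255 255  90  90  89  91 255 228  90  90  98  95 127 255 155
   43  39  73]
 [ 58  47  50  48 253 255 103  89  98 255 179  89  89  96 212 255 208  42
   42  40  74]
 [ 65  48  48  48  49 210 255 255 229 255 139 163 255 255 252  55  40  41
   36  39  75]]
```

```bash
cat >> h.py <<'E'
def held(im,c,T,dz=23.):
    """black top disc of the knob in the hand -> centre in tool frame (mm), pointer yaw in tool frame and world"""
    g=cv2.cvtColor(im,cv2.COLOR_BGR2GRAY); W=70
    u,v=map(int,proj(c,T[:3,3]+[0,0,dz])); s=g[v-W:v+W,u-W:u+W]
    m=(s<130).astype(np.uint8); n,l=cv2.connectedComponents(m,connectivity=4)
    k=np.bincount(l[W-20:W-5,W-20:W+20].ravel(),minlength=n); k[0]=0; k=k.argmax()
    q=cv2.convexHull(cv2.findContours((l==k).astype(np.uint8),cv2.RETR_EXTERNAL,cv2.CHAIN_APPROX_NONE)[0][0])
    (x,y),ax,an=cv2.fitEllipse(q)
    e=np.zeros_like(m); cv2.ellipse(e,((x,y),(ax[0]*.8,ax[1]*.8),an),1,-1)
    yy,xx=np.nonzero((s>170)&(e>0)); inv=np.linalg.inv(T); zt=T[2,3]+dz
    L=lambda a,b:(inv@np.append(onplane(c,(a+u-W,b+v-W),zt),1))[:2]
    P=L(x,y); Q=np.array([L(a,b) for a,b in zip(xx,yy)]); C=Q.mean(0); w=np.linalg.svd(Q-C)[2][0]; w*=np.sign(w@(C-P))
    a1=np.arctan2(w[1],w[0]); a2=np.arctan2(*(C-P)[::-1])
    print("disc",x+u-W,y+v-W,ax,"centre tool",P.round(2),"n",len(xx),"ptr tool",a1.round(3),a2.round(3),"world yaw",(yaw(T)-a1).round(3))
    return P,a1
E
python3 - <<'E'
from h import *
im=cv2.imread("pics/w3.png"); c=imaging.calibration("wrist"); T=tool(); c["W"]=T@c["tool_from_camera"]
held(im,c,T)
# move towards radio; shaft approx from top view at z 115
t=imaging.calibration("top"); t["W"]=t["world_from_camera"]
sh=onplane(t,(60+197/330*120,160+140/300*70),121); print("shaft approx",sh)
T2=T.copy(); 
d=T[:3,0]; tgt=sh-50*d; go(tgt[0],tgt[1],195)
T2[:3,3]=[*tgt[:2],195]; c["W"]=T2@c["tool_from_camera"]; print(proj(c,sh))
E
```

```text
disc 281.7847595214844 300.9667053222656 (66.102294921875, 73.65265655517578) centre tool [-1.92 -0.45] n 173 ptr tool -3.019 -3.038 world yaw 0.06
shaft approx [544.47498818 242.56479592 121.        ]
shift [-1.196 14.283 -0.401] rows>= 14.28
(np.float64(282.73383787218955), np.float64(144.37813519930177))
```

>>> carry_out([
  [[-0.08,0.95,-0.04],0,0],
  [[-0.08,0.95,-0.04],0,0],
  [[-0.08,0.95,-0.04],0,0],
  [[-0.08,0.95,-0.04],0,0],
  [[-0.08,0.95,-0.04],0,0],
  [[-0.08,0.95,-0.04],0,0],
  [[-0.08,0.95,-0.04],0,0],
  [[-0.08,0.95,-0.04],0,0],
  [[-0.08,0.95,-0.04],0,0],
  [[-0.08,0.95,-0.04],0,0],
])

```text
time_s: 17.45
eef_pos: [600.6, 157.2, 190.0]
orientation: [-0.091, 0.996, -0.0, -0.001]
wrist_force: [1.8, 0.6, -0.3]
finger_gap: 34.0
grip_force: 59.7
```

>>> carry_out([
  [[-0.08,0.95,0],0,0],
  [[-0.08,0.95,0],0,0],
  [[-0.08,0.95,0],0,0],
  [[-0.08,0.95,0],0,0],
  [[-0.08,0.95,0],0,0],
  [[0,0,0],0,0],
  [[0,0,0],0,0],
])

```text
time_s: 18.03
eef_pos: [591.3, 251.8, 190.1]
orientation: [-0.092, 0.996, -0.0, -0.001]
wrist_force: [0.3, 0.1, -0.4]
finger_gap: 34.0
grip_force: 59.7
```

```bash
python3 - <<'E'
from h import *
im,c=snap("wrist","pics/w4.png"); T=tool(); s=arm.sense(); print(s["eef_pos"],yaw(),s["qpos"])
held(im,c,T)
u,v=map(int,proj(c,[544.5,242.6,121.5])); print(u,v)
x=cv2.resize(im[max(v-70,0):v+70,u-70:u+70],(560,560),interpolation=cv2.INTER_CUBIC); cv2.imwrite("pics/c6.png",x); print(max(v-70,0),u-70)
E
```

```text
[591.60123037 250.97430838 190.44100025] -2.9577073149990527 [ 3.21701908e-01  2.67212027e-01  1.40784873e+00 -4.25559313e-04
  1.46882714e+00 -1.43293677e+00]
disc 281.89818572998047 300.9039611816406 (66.22401428222656, 74.07228088378906) centre tool [-1.55  0.45] n 171 ptr tool -3.016 -3.035 world yaw 0.058
281 149
79 211
```

View pics/c6.png

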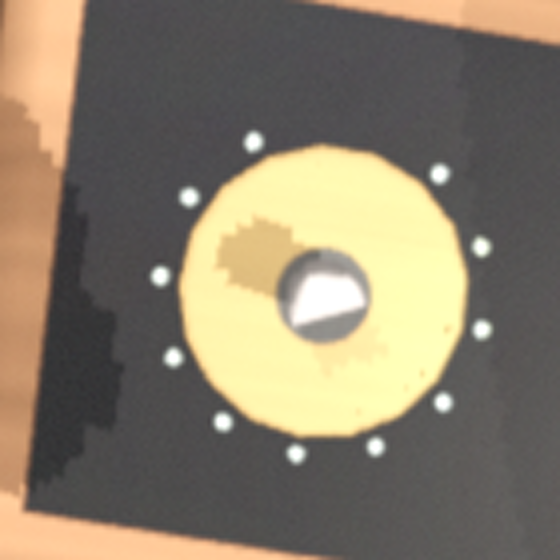

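The crop shows the gold bezel centred near (323,291). The white D-shaped shaft end has its flat along the lower edge, from (290,326) to (367,303), so its normal points roughly to world +x with a little +y. Next I'll compute that accurately.

```bash
cat >> h.py <<'E'
def shaft(im,c,guess,S=4):
    T=c["W"]@np.linalg.inv(c["tool_from_camera"]); u,v=map(int,proj(c,guess)); W=60; v0=max(v-W,0); u0=u-W
    sub=im[v0:v+W,u0:u+W]; h=cv2.cvtColor(sub,cv2.COLOR_BGR2HSV); B=sub[...,0].astype(int)
    q=lambda m:cv2.convexHull(max(cv2.findContours(m.astype(np.uint8),cv2.RETR_EXTERNAL,cv2.CHAIN_APPROX_NONE)[0],key=cv2.contourArea))
    (x,y),ax,_=cv2.fitEllipse(q((h[...,1]>70)&(h[...,2]>150)&(h[...,0]<35)))
    bz=onplane(c,(x+u0,y+v0),101.5)
    big=cv2.resize(sub,None,fx=S,fy=S,interpolation=cv2.INTER_CUBIC)
    px,py=proj(c,[bz[0],bz[1],121.5]); cx,cy=(px-u0)*S,(py-v0)*S
    yy,xx=np.mgrid[:big.shape[0],:big.shape[1]]; near=np.hypot(xx-cx,yy-cy)<14*S
    wm=((big.min(2)>185)&near).astype(np.uint8)
    k=q(wm); ap=cv2.approxPolyDP(k,3,True)[:,0]/S+[u0,v0]; inv=np.linalg.inv(T)
    A=np.array([onplane(c,p,121.5)[:2] for p in ap]); 
    print("bezel px",x+u0,y+v0,ax,"world",bz[:2].round(2),"tool",(inv@np.append(bz,1))[:2].round(2),"shaft px exp",px,py)
    n=np.roll(A,-1,0)-A
    for a,p,e in zip(A,ap,n): print(" edge",p.round(1),"len",np.linalg.norm(e).round(2),"normal yaw",np.arctan2(e[0],-e[1]).round(3),np.arctan2(-e[0],e[1]).round(3),"dist",(abs((e[0]*(a-bz[:2])[1]-e[1]*(a-bz[:2])[0]))/np.linalg.norm(e)).round(2))
    return bz
E
python3 - <<'E'
from h import *
im,c=snap("wrist"); shaft(im,c,[544.5,242.6,115])
E
```

```text
bezel px 292.72595977783203 151.18125534057617 (72.02207946777344, 73.09268951416016) world [546.1  249.33] tool [44.84  6.77] shaft px exp 293.7030067285564 154.14168588742885
 edge [302.  149.5] len 2.15 normal yaw 2.204 -0.938 dist 5.69
 edge [303.5 152.8] len 1.75 normal yaw 1.417 -1.725 dist 5.3
 edge [302.5 155.5] len 9.28 normal yaw 0.463 -2.678 dist 2.26
 edge [287.8 159.8] len 1.53 normal yaw 0.085 -3.057 dist 3.71
 edge [285.2 159.5] len 2.42 normal yaw -1.322 1.82 dist 5.3
 edge [285.  155.5] len 5.75 normal yaw -1.875 1.266 dist 4.26
 edge [289.5 147. ] len 6.18 normal yaw -3.006 0.136 dist 4.13
 edge [299.8 147.5] len 1.82 normal yaw 2.611 -0.53 dist 5.36
```

>>> carry_out([
  [[0,0,0],-0.103,0],
  [[0,0,0],-0.103,0],
  [[0,0,0],-0.103,0],
  [[0,0,0],-0.103,0],
  [[0,0,0],-0.103,0],
  [[-0.14,0.29,0.7],0,0],
  [[-0.14,0.29,0.9],0,0],
  [[-0.14,0.29,0.8],0,0],
  [[-0.14,0.29,0.5],0,0],
  [[0,0,0],0,0],
])

```text
time_s: 18.97
eef_pos: [586.3, 276.8, 129.5]
orientation: [-0.289, 0.957, 0.0, -0.003]
wrist_force: [-0.7, 0.3, -1.0]
finger_gap: 34.2
grip_force: 59.7
```

```bash
python3 - <<'E'
from h import *
snap("wrist")
for i in range(2):
    im,c=snap("wrist",f"pics/w5{i}.png"); T=c["W"]@np.linalg.inv(c["tool_from_camera"])
    print(T[:3,3],yaw(T),arm.sense()["wrist_force"]); held(im,c,T); shaft(im,c,[546.1,249.3,115])
E
```

```text
[587.29155422 276.57375923 131.42586491] -2.5550023411348723 [ 0.21309427 -0.13032504 -1.47556758]
disc 282.062744140625 300.9203643798828 (66.22406005859375, 73.68260192871094) centre tool [-1.7  -0.28] n 172 ptr tool -3.021 -3.024 world yaw 0.466
bezel px 282.4959526062012 152.67768096923828 (95.69637298583984, 96.14594268798828) world [545.85 249.01] tool [49.65 -0.05] shaft px exp 282.6179610451259 156.8708046104544
 edge [270.8 158.2] len 1.76 normal yaw -1.512 1.629 dist 4.19
 edge [272.8 154.8] len 3.61 normal yaw -1.799 1.343 dist 3.63
 edge [278.8 149. ] len 1.65 normal yaw -2.155 0.986 dist 3.79
 edge [282.2 147.5] len 5.51 normal yaw -3.066 0.076 dist 3.45
 edge [293.2 153.8] len 4.09 normal yaw 2.328 -0.814 dist 4.8
 edge [294.8 163. ] len 3.63 normal yaw 0.526 -2.616 dist 2.35
 edge [286.5 162.5] len 6.84 normal yaw 0.377 -2.764 dist 2.05
 edge [271.2 159.2] len 0.49 normal yaw -0.525 2.617 dist 4.93
[588.31954912 276.59995955 133.17239794] -2.5548477020509894 [ 0.19971781  0.37861494 -0.67817811]
disc 282.06090545654297 300.9398727416992 (66.1853256225586, 73.63545227050781) centre tool [-1.71 -0.28] n 171 ptr tool -3.015 -3.026 world yaw 0.46
bezel px 283.70156478881836 150.5301513671875 (94.97560119628906, 95.55583953857422) world [545.87 249.05] tool [50.55  0.56] shaft px exp 283.9400584565067 154.52687450400452
 edge [272.5 154.8] len 4.25 normal yaw -1.595 1.547 dist 4.08
 edge [278.  146.8] len 2.22 normal yaw -2.207 0.935 dist 4.07
 edge [282.8 145. ] len 5.9 normal yaw -3.053 0.088 dist 3.38
 edge [294.5 151.5] len 1.43 normal yaw 2.564 -0.577 dist 4.79
 edge [295.8 154.5] len 2.31 normal yaw 2.168 -0.974 dist 5.21
 edge [295.8 159.8] len 0.55 normal yaw 1.518 -1.623 dist 5.57
 edge [295.  160.8] len 9.89 normal yaw 0.419 -2.723 dist 1.88
 edge [273. 157.] len 1.01 normal yaw -0.77 2.371 dist 4.96
```

```bash
python3 - <<'E'
from h import *
# same-object size: black disc in w2 (top known at z=44, TCP z~170) vs in hand
im=cv2.imread("pics/w2.png"); g=cv2.cvtColor(im,cv2.COLOR_BGR2GRAY)
def disc(g,u,v,W,th):
    s=cv2.resize(g[v-W:v+W,u-W:u+W],None,fx=4,fy=4,interpolation=cv2.INTER_CUBIC)
    ring=(s>th).astype(np.uint8); n,l=cv2.connectedComponents((s<=th).astype(np.uint8),connectivity=4)
    k=np.bincount(l[(W-6)*4:(W-3)*4,(W-8)*4:(W+8)*4].ravel(),minlength=n); k[0]=0
    q=cv2.findContours((l==k.argmax()).astype(np.uint8),cv2.RETR_EXTERNAL,cv2.CHAIN_APPROX_NONE)[0][0]
    (x,y),ax,an=cv2.fitEllipse(cv2.convexHull(q)); return x/4+u-W,y/4+v-W,np.array(ax)/4,an
c=imaging.calibration("wrist"); M=c["tool_from_camera"]
R_=M[:3,:3]; zc=lambda p:(R_.T@(np.array(p)-M[:3,3]))[2]
print(disc(g,283,270,26,160),"depth",zc([-57,0,126.5]))
for f in ("w3","w50","w51"):
    g3=cv2.cvtColor(cv2.imread(f"pics/{f}.png"),cv2.COLOR_BGR2GRAY); print(f,disc(g3,282,301,50,160))
for dz in (20,23,26): print(dz,"depth",zc([-1.7,0,-dz]))
E
```

```text
(283.9024543762207, 272.256103515625, array([29.92736053, 32.57542419]), 88.70673370361328) depth 292.15617263336003
w3 (282.1104507446289, 301.3320617675781, array([66.79962921, 74.66470337]), 90.74024200439453)
w50 (282.45875549316406, 301.26940155029297, array([67.14764404, 74.76880646]), 87.72633361816406)
w51 (282.4611587524414, 301.2591667175293, array([67.13322449, 74.73501587]), 87.36493682861328)
20 depth 136.30685106135866
23 depth 133.41052089521682
26 depth 130.51419072907498
```

>>> carry_out([
  [[0.4,0.01,0],0,0],
  [[0.5,0.01,0],0,0],
  [[0.5,0,0],0,0],
  [[0.5,0,0],0,0],
  [[0.4,0,0],0,0],
  [[0.2,0,0],0,0],
  [[0,0,0],0,0],
  [[0,0,0],0,0],
  [[0,0,0],0,0],
])

```text
time_s: 19.87
eef_pos: [547.4, 249.6, 134.4]
orientation: [-0.29, 0.957, 0.0, 0.0]
wrist_force: [0.5, 0.3, -0.5]
finger_gap: 34.0
grip_force: 59.7
```

```bash
python3 - <<'E'
from h import *
A=[]
for i in range(5):
    imaging.snapshot("wrist"); s=arm.sense(); A.append(s["eef_pos"]); print(s["eef_pos"].round(2),s["orientation"].round(4),s["wrist_force"].round(2),s["ft_torque"].round(3))
m=np.mean(A,0); T=tool(); print(m,(T[:3,:3].T@(np.array([546.0,249.4,132])-m)/20).round(3))
E
```

```text
[547.34 249.61 134.19] [-2.896e-01  9.572e-01  1.000e-04  3.000e-04] [ 0.03 -0.5  -0.47] [0.067 0.029 0.054]
[547.28 249.61 134.05] [-2.896e-01  9.571e-01  0.000e+00  2.000e-04] [ 0.08  0.75 -0.37] [-0.019  0.048  0.03 ]
[547.2  249.6  133.95] [-0.2896  0.9571  0.      0.    ] [ 0.05 -0.71 -0.39] [-0.038 -0.029 -0.034]
[547.11 249.56 133.89] [-0.2896  0.9571  0.     -0.    ] [ 0.14 -0.17 -1.19] [ 0.028 -0.057 -0.006]
[547.07 249.53 133.83] [-2.896e-01  9.571e-01 -0.000e+00 -1.000e-04] [-1.08 -0.88 -1.06] [ 0.008  0.023 -0.036]
[547.19852719 249.58261015 133.98174633] [0.055 0.026 0.099]
```

>>> carry_out([
  [[0.05,0,0.1],0,0],
  [[0,0,0.1],0,0],
  [[0,0,0.08],0,0],
  [[0,0,0.06],0,0],
  [[0,0,0.06],0,0],
  [[0,0,0.06],0,0],
  [[0,0,0],0,0],
])

```text
time_s: 20.7
eef_pos: [545.8, 248.8, 124.4]
orientation: [-0.29, 0.957, 0.0, -0.0]
wrist_force: [-0.7, -0.3, -0.6]
finger_gap: 34.1
grip_force: 59.7
```

```bash
cat >> h.py <<'E'
def st():
    s=arm.sense(); print(s["time_s"],"pos",s["eef_pos"].round(2),"q",s["orientation"].round(4),"F",s["wrist_force"].round(2),"M",s["ft_torque"].round(3),"gap",s["finger_gap"].round(1))
E
python3 - <<'E'
from h import *
for i in range(3): imaging.snapshot("wrist"); st()
E
```

```text
Traceback (most recent call last):
  File "h.py", line 75, in st
    s=arm.sense(); print(s["time_s"],"pos",s["eef_pos"].round(2),"q",s["orientation"].round(4),"F",s["wrist_force"].round(2),"M",s["ft_torque"].round(3),"gap",s["finger_gap"].round(1))
                                                                                                                                                               ^^^^^^^^^^^^^^^^^^^^^
AttributeError: 'float' object has no attribute 'round'
```

```bash
sed -i 's/,"gap",s\["finger_gap"\].round(1)//' h.py; python3 - <<'E'
from h import *
for i in range(3): imaging.snapshot("wrist"); st()
go(546.0,249.4,124)
E
```

```text
20.8 pos [545.88 248.8  124.57] q [-2.896e-01  9.571e-01 -0.000e+00 -3.000e-04] F [ 0.52 -0.7  -0.94] M [-0.075  0.16   0.003]
20.85 pos [545.91 248.82 124.61] q [-2.896e-01  9.571e-01 -0.000e+00 -2.000e-04] F [-1.42 -0.03 -1.89] M [-0.031  0.191 -0.03 ]
20.9 pos [545.95 248.83 124.67] q [-2.896e-01  9.571e-01 -0.000e+00 -2.000e-04] F [-0.5   0.61 -1.29] M [ 0.029  0.117 -0.039]
shift [-0.018  0.022  0.033] rows>= 0.03
```

>>> carry_out([
  [[0,0.02,0.04],0,0],
  [[0,0,0.04],0,0],
  [[0,0,0.04],0,0],
  [[0,0,0.04],0,0],
  [[0,0,0],0,0],
])

```text
time_s: 21.32
eef_pos: [545.8, 249.1, 121.4]
orientation: [-0.29, 0.957, -0.0, -0.0]
wrist_force: [-0.7, -1.1, 0.6]
finger_gap: 34.0
grip_force: 59.7
```

```bash
python3 - <<'E'
from h import *
for i in range(2): imaging.snapshot("wrist"); st()
E
```

```text
21.3667 pos [545.78 249.12 121.42] q [-2.896e-01  9.572e-01 -0.000e+00 -1.000e-04] F [-1.62 -0.8  -0.46] M [-0.171  0.292 -0.029]
21.4167 pos [545.77 249.15 121.43] q [-2.896e-01  9.571e-01 -0.000e+00 -1.000e-04] F [-1.53 -0.94 -0.42] M [-0.198  0.29  -0.076]
```

>>> carry_out([
  [[0.03,0,0],0,0],
  [[0,0,0.05],0,0],
  [[0,0,0.05],0,0],
  [[0,0,0.05],0,0],
  [[0,0,0],0,0],
])

```text
time_s: 21.83
eef_pos: [545.4, 248.9, 118.3]
orientation: [-0.29, 0.957, 0.0, -0.0]
wrist_force: [0.4, -0.2, -0.9]
finger_gap: 33.9
grip_force: 59.7
```

```bash
python3 - <<'E'
from h import *
for i in range(2): imaging.snapshot("wrist"); st()
E
```

```text
21.8833 pos [545.38 248.89 118.36] q [-0.2896  0.9572  0.     -0.    ] F [ 0.26  0.56 -0.92] M [0.006 0.017 0.017]
21.9333 pos [545.44 248.9  118.49] q [-0.2896  0.9572  0.      0.    ] F [-0.47 -0.62 -0.29] M [ 0.006  0.052 -0.004]
```

>>> carry_out([
  [[0,0,0.06],0,0],
  [[0,0,0.06],0,0],
  [[0,0,0.06],0,0],
  [[0,0,0.04],0,0],
  [[0,0,0],0,0],
  [[0,0,0],0,0],
])

```text
time_s: 22.43
eef_pos: [545.3, 248.9, 114.1]
orientation: [-0.29, 0.957, 0.0, -0.0]
wrist_force: [-0.9, -0.1, -0.7]
finger_gap: 34.1
grip_force: 59.7
```

```bash
python3 - <<'E'
from h import *
for i in range(2): imaging.snapshot("wrist"); st()
E
```

```text
22.4833 pos [545.41 248.87 114.16] q [-0.2896  0.9572  0.      0.    ] F [ 0.69 -0.33 -0.46] M [-0.011 -0.017 -0.027]
22.5333 pos [545.43 248.86 114.21] q [-0.2896  0.9572 -0.      0.    ] F [-0.24  0.28 -1.34] M [-0.003 -0.01   0.044]
```

Seating freely. Next come 1 mm steps, to find the shoulder.

>>> carry_out([
  [[0,0,0.05],0,0],
  [[0,0,0],0,0],
  [[0,0,0],0,0],
])

```text
time_s: 22.78
eef_pos: [545.6, 248.9, 113.6]
orientation: [-0.29, 0.957, 0.0, 0.0]
wrist_force: [-1.1, -0.3, 4.0]
finger_gap: 34.0
grip_force: 59.8
```

>>> carry_out([
  [[0,0,0.05],0,0],
  [[0,0,0],0,0],
  [[0,0,0],0,0],
])

```text
time_s: 23.03
eef_pos: [545.6, 248.9, 112.5]
orientation: [-0.29, 0.957, 0.0, 0.0]
wrist_force: [0.1, -0.3, 3.1]
finger_gap: 33.8
grip_force: 59.8
```

>>> carry_out([
  [[0,0,0.05],0,0],
  [[0,0,0],0,0],
  [[0,0,0],0,0],
])

```text
time_s: 23.28
eef_pos: [545.6, 249.0, 111.4]
orientation: [-0.29, 0.957, 0.0, 0.0]
wrist_force: [-1.2, -0.4, 5.1]
finger_gap: 33.6
grip_force: 59.9
```

>>> carry_out([
  [[0,0,0.05],0,0],
  [[0,0,0],0,0],
  [[0,0,0],0,0],
])

```text
time_s: 23.53
eef_pos: [545.6, 249.0, 110.4]
orientation: [-0.29, 0.957, 0.0, 0.0]
wrist_force: [-1.6, -0.6, 5.3]
finger_gap: 33.8
grip_force: 59.9
```

>>> carry_out([
  [[0,0,0.05],0,0],
  [[0,0,0],0,0],
  [[0,0,0],0,0],
])

```text
time_s: 23.78
eef_pos: [545.6, 248.9, 109.6]
orientation: [-0.29, 0.957, 0.0, 0.0]
wrist_force: [-0.9, -1.2, 7.0]
finger_gap: 33.9
grip_force: 60.0
```

>>> carry_out([
  [[0,0,0.05],0,0],
  [[0,0,0],0,0],
  [[0,0,0],0,0],
])

```text
time_s: 24.03
eef_pos: [545.6, 249.0, 108.7]
orientation: [-0.29, 0.957, 0.0, 0.0]
wrist_force: [-2.2, -0.3, 5.8]
finger_gap: 34.2
grip_force: 60.2
```

>>> carry_out([
  [[0,0,0.025],0,0],
  [[0,0,0],0,0],
  [[0,0,0],0,0],
])

```text
time_s: 24.28
eef_pos: [545.7, 249.0, 108.6]
orientation: [-0.29, 0.957, 0.0, 0.0]
wrist_force: [-2.7, -1.5, 9.2]
finger_gap: 34.0
grip_force: 60.4
```

>>> carry_out([
  [[0,0,0.02],0,0],
  [[0,0,0],0,0],
  [[0,0,0],0,0],
  [[0,0,0],0,0],
])

```text
time_s: 24.62
eef_pos: [545.7, 249.0, 108.5]
orientation: [-0.29, 0.957, 0.0, 0.0]
wrist_force: [-4.1, -2.2, 10.2]
finger_gap: 33.7
grip_force: 60.5
```

```bash
python3 - <<'E'
from h import *
b,cs=snap("scene"); a,ct=snap("top"); w,cw=snap("wrist"); T=cw["W"]@np.linalg.inv(cw["tool_from_camera"])
held(w,cw,T)
for i in range(4): imaging.snapshot("wrist"); st()
z=lambda im,x,y,ww,h:cv2.resize(im[y:y+h,x:x+ww],(400,300),interpolation=cv2.INTER_CUBIC)
cv2.imwrite("pics/c7.png",np.vstack([np.hstack([cv2.resize(b,(400,300)),cv2.resize(a,(400,300))]),np.hstack([z(b,350,130,120,90),z(b,160,190,240,180)])]))
E
```

```text
disc 282.13843536376953 301.06018829345703 (65.32622528076172, 73.55469512939453) centre tool [-1.76 -0.25] n 174 ptr tool -3.021 -3.021 world yaw 0.467
24.8167 pos [545.74 248.99 108.46] q [-2.896e-01  9.571e-01  0.000e+00  5.000e-04] F [-4.34 -0.56 11.32] M [-0.202  0.658  0.009]
24.8667 pos [545.77 248.99 108.46] q [-2.896e-01  9.572e-01  0.000e+00  5.000e-04] F [-3.22 -1.51 10.07] M [-0.233  0.666 -0.054]
24.9167 pos [545.76 249.02 108.45] q [-2.896e-01  9.571e-01  0.000e+00  5.000e-04] F [-3.73 -1.62 10.91] M [-0.254  0.622  0.051]
24.9667 pos [545.75 248.99 108.46] q [-2.896e-01  9.572e-01  0.000e+00  5.000e-04] F [-3.89 -1.99 10.86] M [-0.214  0.641 -0.004]
```

View pics/c7.png

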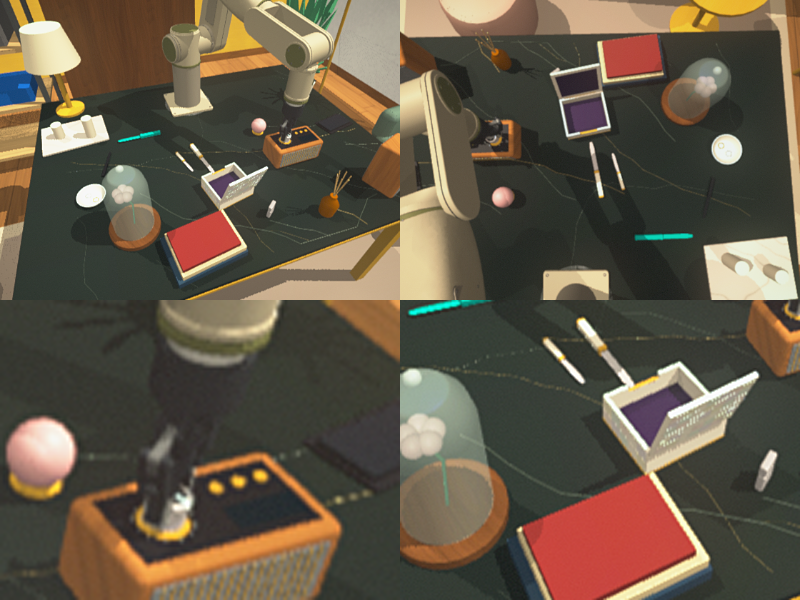

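The composite shows the lid open, the opener lying flat in front of the box, the knob on the shaft held by the gripper, and everything else in place. Height has stalled at 108.46 mm with about 11 N, after roughly 5 mm of travel, so the switch is at its stop.

```bash
python3 -c "
from plant import arm
print(arm.job_done())"
```

```text
the job is handed in; nothing more can be done
None
```

I handed the job in at about 25 s. The lid was levered open, the opener is lying flat in front of the box, and the knob is fully home on the D-shaft, held at the switch's stop with about 11 N. Nothing else appeared to have moved.

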